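# Prop the engine shed roof half open

## Robot

A 6-joint arm with a two-finger parallel gripper is mounted at the origin on the work surface. World frame = base frame: x ahead of the robot, y to its left, z up, the work surface at z = 0. Lengths are in m, angles in rad, forces in N, time in s.
With the tool pointing down it reaches from about 0.25 to 0.725 m from the base axis. Payload 4 kg.
Tool frame: the origin (TCP) lies midway between the tips of the shut fingers; the grasp point (between the pads) lies 19 mm behind it; z points along the fingers, y is the line along which they close (so a half turn about z gives the same grasp; the last joint's range is limited). The gripper opens to 85 mm and grips with 20 to 120 N. Pads are 22 mm wide; open, the fingers measure 114 mm over their backs; the gripper's body (76 mm by 85 mm) begins 54 mm behind the grasp point. The pads swing forward as they close: fully open they stand 13 mm farther back than shut.
Start: joints at [-1.278, 0.241, 0.005, 1.335, 0, 1.571], TCP at [0.144, -0.479, 0.205] pointing down, gripper open.
Joint ranges: [-2.72, 2.72], [-1.05, 1.87], [-1.09, 1.28], [-1.99, 2.15], [-1.42, 1.44], [-3.14, 3.14]. Speed limits (rad/s): [2.79, 2.79, 3.14, 3.14, 3.14, 3.14].

## Interface

Orientations are given as a unit quaternion [x, y, z, w].
In Python, from workcell import bot gives the robot as it stands.
- The arm moves only by the tool play_rows, never from a script. Its argument "moves" is a list of rows, each a list of 3 entries, a list of its own where there are three numbers: the opening, from -1 (shut) to 1 (fully open), then the shift along the tool's x, y, z in cm, then the turn, a rotation vector about the tool's x, y, z in rad. A call has 1 to 12 rows; each row shifts and turns the commanded pose from where the row before left it, along the tool's axes as they then stand; what a row does not reach is not made up. A row lasts 1/12 s, in which the tool goes at most 41.7 mm and 7.16 degrees, less where a joint would pass 70% of its speed; a pose out of reach is approached as far as the arm can. A call is refused whole if a number of a shift passes 4.17 or a number of a turn 0.125, either way. A call with a gripper value outside its range is refused whole. The fingers move at their own pace and stop on an object; the grip force is fixed at half the most. Time passes only in rows, so rows that do not move let the fingers close. It gives the time, the measured TCP pose, the force and the opening at its end, in the units of the state.
- bot.get_obs(): the state, without advancing time (a new reading comes with each control period).
- bot.camera(name): name is "side" or "top"; returns (picture, depth): 480x640x3 uint8, red, green, blue; 480x640 float32, m along the optical axis (not along the pixel's ray), 0 where there is no reading.
- bot.camera_info(name): a dict with "K" (3x3 intrinsics, pixels), "world_from_camera" (4x4, takes a point from camera to world coordinates). Camera axes: x right, y up, looking along -z (the intrinsics and any distortion apply to the point x, -y, -z); pixel columns grow to the right and rows downward; lengths in m; the calibration is good to about 2 mm. A picture is of the moment at which its call begins. camera_info takes no time and is no camera call.
- bot.job_done(): hands the job in, once; it reports no verdict.
The state is a dict: "clock": time; "joint_pos": joint angles; "joint_vel": joint speeds; "tau": joint torques, N m; "eef_pos": TCP position; "tool_rot": TCP orientation; "ft_force": force on the tool from outside, world axes, zero at the start; "ft_torque": the same for the moment, N m; "grip_width": finger opening in m.
Only numpy, scipy, OpenCV 4.12 (cv2) and the standard library are available. Lean on these libraries where they do the work, as an engineer would, in place of code of your own. Each camera call takes 0.05 s, during which the arm holds its last target. There are 200 camera calls.

## Task

Raise the red roof of the engine shed by its wooden handle until it stands about 50 degrees open from closed, then let go so that it stays there and the children can look in. Leave the blue roof as you found it and the green signal post standing where it is.

Things in the scene. Friction and masses are not known exactly. Their poses are not given: they have to be found in the camera images.
- red_roof (a joint): Opening angle (rad) of the red roof, a flat panel 130 x 116 x 10 mm on a birch shed 75 mm high, fixed to the table. 0 = closed, level; grows as the front edge (towards the robot) rises; 0.873 = 50 degrees, limit 1.75. Starts at 0 to 0.25. Stiff hinge along the back edge (0.35 N m friction, 2 to 3 N at the handle); stays where it is left.
- red_roof_handle (a point): Grip point of the red roof's handle, a beech bar sticking out 56 mm from mid front edge, in line with the panel, 18 mm wide (y), 16 thick (z), free all round. Point: in the bar's middle, 38 mm out, 80 mm above the table when closed. Axes turn with the roof: x towards the hinge, y along it, z the roof's normal, up when closed. Hinge axis: 168 mm along +x, 5 mm along -z.
- blue_roof_handle (a point): The same point on the handle of a second shed that is alike in all but its blue roof; it also starts between closed and 0.25 rad open. Not to be disturbed.
- signal: Green wooden toy signal post, 129 mm high, standing loose on the table behind and between the sheds: round foot 44 mm across, 12 mm stem, a small two-lamp head 22 mm wide. Origin at the centre of its underside, z up. Not to be disturbed.
Not all that is in view belongs to the job. What is shaped like the part that bears red_roof but turquoise is not meant.

How it is judged:
By the outcome, as a careful person would: the job done as asked, in the order asked, and still so for the second after the job is handed in, with the robot touching nothing.
It also fails if it takes over 35 s, if anything falls off the work surface, if the arm or the gripper's body presses on something with over 40 N, if the wrist force passes 120 N, or if a joint passes its speed limit or range.

## Working session

There is one attempt and no reset: what is moved stays moved. The work goes in short steps, Python scripts to look and compute and a tool call to move; the robot and the scene stay as the last step left them, time stands still between calls to the robot, and variables do not carry over. Pictures are saved under pics/ and viewed, on a budget of 10 in all, crops included, one or two more only if the job needs it, and the job is handed in when it is done.

Besides the shell and the picture viewer there is one more tool, called as name([rows], argument=value, ...), one row to a line, values as JSON. play_rows: Moves the arm, as the interface text tells. Its arguments: {"type":"object","properties":{"moves":{"type":"array"}},"required":["moves"]}

```bash
mkdir -p pics; cat > h.py <<'E'
import numpy as np, cv2
from workcell import bot
def grab(n,tag):
    im,d=bot.camera(n); cv2.imwrite(f'pics/{tag}.png',im[:,:,::-1]); np.save(f'pics/{tag}.npy',d); return im,d
def pts(n,d):
    i=bot.camera_info(n);K=np.array(i['K']);T=np.array(i['world_from_camera'])
    v,u=np.mgrid[:480,:640]
    P=np.stack([(u-K[0,2])/K[0,0]*d,-(v-K[1,2])/K[1,1]*d,-d],-1)
    return P@T[:3,:3].T+T[:3,3]
E
python3 - <<'E'
from h import *
o=bot.get_obs();print({k:np.round(v,3) for k,v in o.items()})
for n in('top','side'):
    grab(n,n+'0');i=bot.camera_info(n);print(i)
E
```

```text
{'clock': np.float64(0.0), 'joint_pos': array([-1.278,  0.241,  0.004,  1.335, -0.   ,  1.571]), 'joint_vel': array([ 0.   , -0.001, -0.   , -0.   , -0.001, -0.001]), 'tau': array([-1.0000e-03, -3.7232e+01,  2.5240e+01,  1.7000e-02, -0.0000e+00,
        0.0000e+00]), 'eef_pos': array([ 0.144, -0.478,  0.204]), 'tool_rot': array([ 0.989,  0.146, -0.   , -0.001]), 'ft_force': array([-0.32 , -0.269, -0.569]), 'ft_torque': array([-0.014,  0.017, -0.035]), 'grip_width': np.float64(0.085)}
{'K': array([[624.67819042,   0.        , 328.35048731],
       [  0.        , 624.67819042, 236.84005052],
       [  0.        ,   0.        ,   1.        ]]), 'world_from_camera': array([[ 0.02036722,  0.98080708, -0.19391404,  0.27748636],
       [-0.99973934,  0.02198065,  0.00617216, -0.00401847],
       [ 0.01031606,  0.19373778,  0.98099911,  1.11513429],
       [ 0.        ,  0.        ,  0.        ,  1.        ]])}
{'K': array([[466.45525864,   0.        , 325.09094192],
       [  0.        , 466.45525864, 233.62288022],
       [  0.        ,   0.        ,   1.        ]]), 'world_from_camera': array([[ 0.87808965,  0.32268147, -0.35332029,  0.24112054],
       [-0.47818961,  0.56534797, -0.67209849, -0.52388676],
       [-0.01712482,  0.75911682,  0.65072913,  0.58302267],
       [ 0.        ,  0.        ,  0.        ,  1.        ]])}
```

View pics/top0.png

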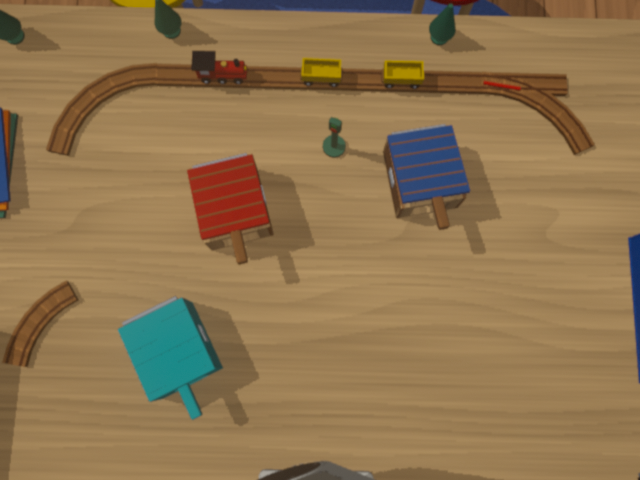

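View pics/side0.png

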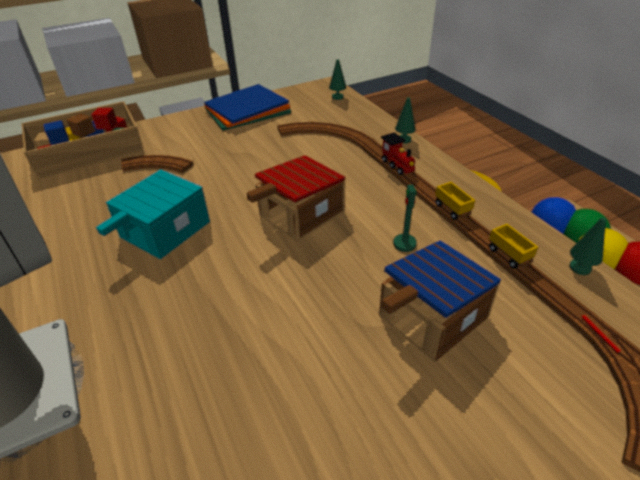

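The top view shows the red roof centred at (228,197) with its handle from (236,233) to (241,260), the blue roof at (427,165) with its handle at (440,212), and the signal at (334,140). The side view shows the same things: red handle (262,190), blue roof (440,280), signal (405,240).
Things that could be taken for the target: red roof handle (238,247), blue handle (440,212), turquoise shed's handle (188,400), which is a decoy. I choose the red one. Next I fit its plane and check it in a crop.

```bash
python3 - <<'E'
from h import *
from scipy.spatial.transform import Rotation as R
im=cv2.imread('pics/top0.png')
for n in('top','side'):
    im=cv2.imread(f'pics/{n}0.png');d=np.load(f'pics/{n}0.npy');P=pts(n,d)
    b,g,r=[im[...,k].astype(int) for k in range(3)]
    red=(r>110)&(g<60)&(b<60)&(d>0)
    m=np.zeros_like(red)
    if n=='top': m[150:245,180:275]=1
    else: m[150:205,250:350]=1
    q=P[red&m.astype(bool)]; 
    q=q[q[:,2]>.06]
    c=np.median(q,0);
    for _ in range(3):
        w=np.linalg.svd(q-q.mean(0),full_matrices=False)[2][2];w*=np.sign(w[2]); q=q[abs((q-q.mean(0))@w)<.006]
    print(n,len(q),'cent',q.mean(0).round(4),'normal',w.round(3),'tilt',np.arccos(w[2]).round(3), 'toward hinge az',np.arctan2(-w[1],-w[0]).round(3))
    # in-plane box
    uv=cv2.minAreaRect((q[:,:2]*1000).astype(np.float32));print(uv)
    # handle
    for v,u in ([(238,237),(247,239),(256,240),(260,241)] if n=='top' else [(188,268),(192,260),(195,254)]): print(u,v,P[v,u].round(4),im[v,u])
im=cv2.imread('pics/top0.png');a=cv2.resize(im[140:275,170:290],None,fx=4,fy=4,interpolation=cv2.INTER_CUBIC);cv2.imwrite('pics/c1.png',a)
E
```

```text
top 4017 cent [0.5448 0.1607 0.0933] normal [0.109 0.03  0.994] tilt 0.114 toward hinge az -2.873
((546.6032104492188, 161.53146362304688), (127.49018096923828, 114.27075958251953), 15.706969261169434)
237 238 [0.4718 0.1398 0.1053] [ 44  81 121]
239 247 [0.4565 0.1355 0.1072] [ 46  83 123]
240 256 [0.4417 0.1332 0.1069] [ 47  82 123]
241 260 [0.4349 0.1311 0.108 ] [ 44  77 116]
side 1751 cent [0.5437 0.1541 0.0936] normal [0.11  0.031 0.993] tilt 0.115 toward hinge az -2.867
((546.0888671875, 157.29986572265625), (131.68089294433594, 115.14645385742188), 16.126163482666016)
268 188 [0.4719 0.1299 0.1052] [19 51 86]
260 192 [0.4543 0.1242 0.1063] [12 40 73]
254 195 [0.4408 0.1184 0.1083] [18 40 68]
```

View pics/c1.png

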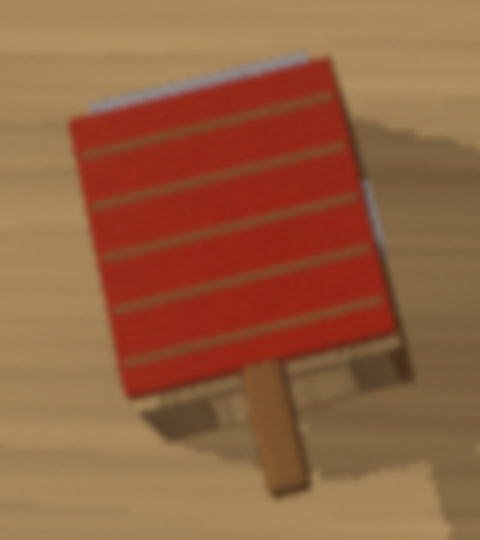

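The crop confirms the red roof: bar from (262,365) to (288,490), and both cameras give about 0.114 rad open with yaw about 0.27. I'll grip the bar across its width with the tool pitched about 45° forward, so it ends pointing down at 50°. First comes a small lift, with a test of the last joint's sign.

play_rows([
  [1,[0,0,-3],[0,0,0.02]],
  [1,[0,0,-3],[0,0,0.02]],
  [1,[0,0,0],[0,0,0]],
])

```text
clock: 0.35
eef_pos: [0.145, -0.481, 0.2697]
tool_rot: [0.992, 0.126, 0.001, 0.004]
ft_force: [1.2, -1.4, 0.8]
grip_width: 0.0852
```

```bash
cat >> h.py <<'E'
from scipy.spatial.transform import Rotation as R
psi=.272; H=np.array([.607,.177,.075]); h=np.array([np.cos(psi),np.sin(psi),0]); Z=np.array([0,0,1.])
def grip(th): return H-h*(.168*np.cos(th)-.005*np.sin(th))+Z*(.168*np.sin(th)+.005*np.cos(th))
def toolR(p): # p=pitch below horizontal
    z=h*np.cos(p)-Z*np.sin(p); x=h*np.sin(p)+Z*np.cos(p); return R.from_matrix(np.c_[x,np.cross(z,x),z])
def tcp(th,p,back=0): return grip(th)+toolR(p).apply([0,0,.019-back]),toolR(p)
def rel(pos,Rt,o=None):
    o=o or bot.get_obs(); R0=R.from_quat(o['tool_rot'])
    print('at',o['eef_pos'].round(4),'q',o['joint_pos'].round(3),'F',o['ft_force'].round(1),'w',o['grip_width'].round(4),'t',o['clock'].round(2))
    print('shift cm (tool)',(R0.inv().apply(pos-o['eef_pos'])*100).round(2),'turn',(R0.inv()*Rt).as_rotvec().round(3))
E
python3 - <<'E'
from h import *
p,r=tcp(.114,.83,.08);print('pre',p,'grasp',grip(.114))
rel(np.array([.34,.09,.26]),toolR(np.pi/2)); rel(p,r)
E
```

```text
pre [0.40712076 0.12125118 0.1440919 ] grasp [0.44677468 0.13231115 0.09907809]Traceback (most recent call last):
  File "<stdin>", line 3, in <module>
  File "h.py", line 18, in rel
    print('at',o['eef_pos'].round(4),'q',o['joint_pos'].round(3),'F',o['ft_force'].round(1),'w',o['grip_width'].round(4),'t',o['clock'].round(2))
                                                                                                ^^^^^^^^^^^^^^^^^^^^^
AttributeError: 'float' object has no attribute 'round'
```

```bash
sed -i "s/o\['grip_width'\].round(4)/round(o['grip_width'],4)/;s/o\['clock'\].round(2)/round(o['clock'],2)/" h.py
python3 - <<'E'
from h import *
p,r=tcp(.114,.83,.08)
rel(np.array([.34,.09,.26]),toolR(np.pi/2)); rel(p,r)
E
```

```text
at [ 0.145  -0.481   0.2697] q [-1.278  0.22   0.147  1.489  0.     1.611] F [ 1.2 -1.4  0.8] w 0.0852 t 0.35
shift cm (tool) [ 33.13 -50.43   0.56] turn [ 0.008 -0.    -0.02 ]
at [ 0.145  -0.481   0.2697] q [-1.278  0.22   0.147  1.489  0.     1.611] F [ 1.2 -1.4  0.8] w 0.0852 t 0.35
shift cm (tool) [ 40.41 -51.88  12.14] turn [ 0.015  0.741 -0.016]
```

Positive tool z turn increases joint 6, so keeping this orientation would drive it to its limit. I'll use the half-turned grasp.

play_rows([
  [1,[0,0,0],[0,0,-0.12]],
  [1,[0,0,0],[0,0,-0.12]],
  [1,[0,0,0],[0,0,-0.12]],
  [1,[0,0,0],[0,0,-0.12]],
  [1,[0,0,0],[0,0,-0.12]],
  [1,[0,0,0],[0,0,-0.12]],
  [1,[0,0,0],[0,0,-0.12]],
  [1,[0,0,0],[0,0,-0.12]],
  [1,[0,0,0],[0,0,-0.12]],
  [1,[0,0,0],[0,0,-0.12]],
  [1,[0,0,0],[0,0,-0.12]],
  [1,[0,0,0],[0,0,-0.12]],
])

```text
clock: 1.35
eef_pos: [0.1443, -0.4785, 0.2641]
tool_rot: [0.66, 0.751, 0.0, -0.0]
ft_force: [0.5, -0.4, 0.6]
grip_width: 0.0853
```

play_rows([
  [1,[0,0,0],[0,0,-0.12]],
  [1,[0,0,0],[0,0,-0.12]],
  [1,[0,0,0],[0,0,-0.12]],
  [1,[0,0,0],[0,0,-0.12]],
  [1,[0,0,0],[0,0,-0.12]],
  [1,[0,0,0],[0,0,-0.12]],
  [1,[0,0,0],[0,0,-0.12]],
  [1,[0,0,0],[0,0,-0.12]],
  [1,[0,0,0],[0,0,-0.12]],
  [1,[0,0,0],[0,0,-0.12]],
  [1,[0,0,0],[0,0,-0.12]],
  [1,[0,0,0],[0,0,-0.12]],
])

```text
clock: 2.35
eef_pos: [0.1442, -0.4785, 0.2641]
tool_rot: [0.001, 1.0, 0.0, -0.0]
ft_force: [-0.4, -0.1, -0.0]
grip_width: 0.0854
```

play_rows([
  [1,[0,0,0],[0,0,-0.12]],
  [1,[0,0,0],[0,0,-0.12]],
  [1,[0,0,0],[0,0,-0.04]],
  [1,[0,0,0],[0,0,0]],
])

```text
clock: 2.68
eef_pos: [0.1442, -0.4785, 0.2641]
tool_rot: [-0.136, 0.991, 0.0, -0.0]
ft_force: [0.1, -0.2, -0.3]
grip_width: 0.0857
```

```bash
sed -i 's/x=h\*np.sin(p)+Z\*np.cos(p);/x=-(h*np.sin(p)+Z*np.cos(p));/' h.py
python3 - <<'E'
from h import *
rel(np.array([.34,.09,.26]),toolR(np.pi/2))
E
```

```text
at [ 0.1442 -0.4785  0.2641] q [-1.278  0.224  0.137  1.485  0.    -1.55 ] F [ 0.1 -0.2 -0.3] w 0.0857 t 2.68
shift cm (tool) [-34.12  49.51   0.45] turn [ 0.001 -0.    -0.   ]
```

play_rows([
  [1,[-2,3,0],[0,0,0]],
  [1,[-2,3,0],[0,0,0]],
  [1,[-2,3,0],[0,0,0]],
  [1,[-2,3,0],[0,0,0]],
  [1,[-2,3,0],[0,0,0]],
  [1,[-2,3,0],[0,0,0]],
  [1,[-2,3,0],[0,0,0]],
  [1,[-2,3,0],[0,0,0]],
  [1,[-2,3,0],[0,0,0]],
  [1,[-2,3,0],[0,0,0]],
  [1,[-2,3,0],[0,0,0]],
  [1,[-2,3,0],[0,0,0]],
])

```text
clock: 3.68
eef_pos: [0.279, -0.0659, 0.2647]
tool_rot: [-0.134, 0.991, -0.0, 0.001]
ft_force: [1.0, -1.1, 0.2]
grip_width: 0.0851
```

play_rows([
  [1,[-2.5,3.2,0],[0,0,0]],
  [1,[-2.5,3.2,0],[0,0,0]],
  [1,[-2.5,3.2,0],[0,0,0]],
  [1,[-2,3,0],[0,0,0]],
  [1,[0,0,0],[0,0,0]],
  [1,[0,0,0],[0,0,0]],
])

```text
clock: 4.18
eef_pos: [0.3367, 0.0809, 0.2641]
tool_rot: [-0.137, 0.991, -0.0, -0.001]
ft_force: [-0.4, -0.1, 0.1]
grip_width: 0.0849
```

```bash
python3 - <<'E'
from h import *
p,r=tcp(.114,.80,.08);rel(p,r)
E
```

```text
at [0.3367 0.0809 0.2641] q [ 0.236 -0.087 -0.201  1.459 -0.    -0.04 ] F [-0.4 -0.1  0.1] w 0.0849 t 4.18
shift cm (tool) [-7.76  1.97 12.12] turn [ 0.001 -0.772  0.004]
```

play_rows([
  [1,[0,0,0],[0,-0.11,0]],
  [1,[0,0,0],[0,-0.11,0]],
  [1,[0,0,0],[0,-0.11,0]],
  [1,[0,0,0],[0,-0.11,0]],
  [1,[0,0,0],[0,-0.11,0]],
  [1,[0,0,0],[0,-0.11,0]],
  [1,[0,0,0],[0,-0.11,0]],
  [1,[0,0,0],[0,0,0]],
  [1,[0,0,0],[0,0,0]],
])

```text
clock: 4.93
eef_pos: [0.335, 0.0776, 0.2627]
tool_rot: [-0.124, 0.919, 0.05, 0.371]
ft_force: [0.7, 0.1, 1.7]
grip_width: 0.0853
```

```bash
python3 - <<'E'
from h import *
p,r=tcp(.114,.80,.08);rel(p,r)
E
```

```text
at [0.335  0.0776 0.2627] q [ 0.149 -0.778 -0.846  0.738  0.082 -0.086] F [0.7 0.1 1.7] w 0.0853 t 4.93
shift cm (tool) [ 2.59  2.31 14.17] turn [-0.003 -0.003 -0.003]
```

play_rows([
  [1,[0.6,0.6,3.5],[0,0,0]],
  [1,[0.6,0.6,3.5],[0,0,0]],
  [1,[0.7,0.6,3.5],[0,0,0]],
  [1,[0.7,0.5,3.5],[0,0,0]],
  [1,[0,0,0],[0,0,0]],
  [1,[0,0,0],[0,0,0]],
])

```text
clock: 5.43
eef_pos: [0.4079, 0.1229, 0.1429]
tool_rot: [-0.126, 0.92, 0.05, 0.367]
ft_force: [0.3, -1.0, -0.1]
grip_width: 0.0856
```

```bash
python3 - <<'E'
from h import *
p,r=tcp(.114,.80,0);rel(p,r)
im,d=grab('side','s1');a=cv2.resize(im[100:280,120:380],None,fx=3,fy=3,interpolation=cv2.INTER_CUBIC);cv2.imwrite('pics/s1c.png',a[:,:,::-1])
E
```

```text
at [0.4079 0.1229 0.1429] q [ 0.318 -0.364 -1.063  0.114 -0.033  0.034] F [ 0.3 -1.  -0.1] w 0.0856 t 5.43
shift cm (tool) [ 0.09 -0.13  7.83] turn [-0.001 -0.012  0.   ]
```

View pics/s1c.png

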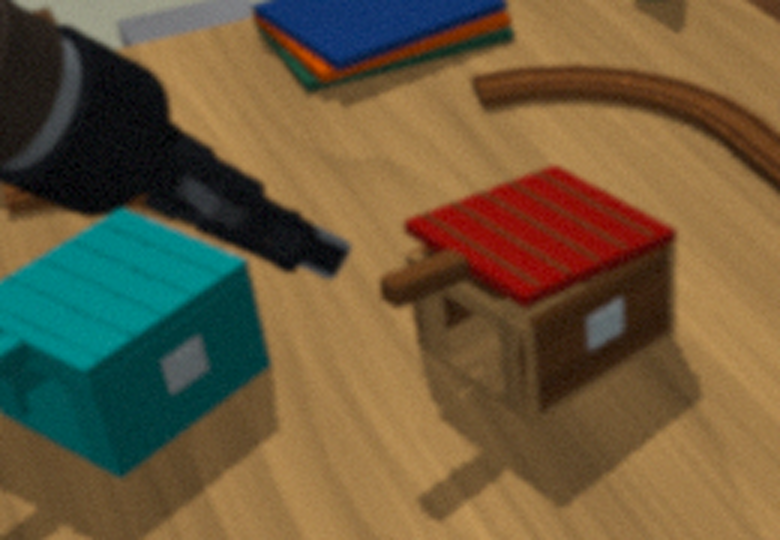

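The crop shows the fingers in line with and above the red handle, whose tip is at (390,290), and clear of turquoise. Joint 3 is close to its limit, so I'll advance in small steps.

play_rows([
  [1,[0,0,1],[0,0,0]],
  [1,[0,-0.1,1],[0,0,0]],
  [1,[0,0,0],[0,0,0]],
])

```text
clock: 5.73
eef_pos: [0.4235, 0.1256, 0.1354]
tool_rot: [-0.124, 0.917, 0.051, 0.375]
ft_force: [-0.1, -0.7, 0.4]
grip_width: 0.0857
```

```bash
python3 - <<'E'
from h import *
p,r=tcp(.114,.80,0);rel(p,r)
E
```

```text
at [0.4235 0.1256 0.1354] q [ 0.309 -0.299 -1.076  0.018 -0.027  0.028] F [-0.1 -0.7  0.4] w 0.0857 t 5.73
shift cm (tool) [0.82 0.03 6.19] turn [-0.001  0.005 -0.002]
```

play_rows([
  [1,[0,0,-1],[0,0.1,0]],
  [1,[0,0,0],[0,0.1,0]],
  [1,[0,0,0],[0,0,0]],
  [1,[0,0,0],[0,0,0]],
])

```text
clock: 6.07
eef_pos: [0.4194, 0.1248, 0.1422]
tool_rot: [-0.129, 0.947, 0.04, 0.293]
ft_force: [-0.5, 0.4, -0.4]
grip_width: 0.0853
```

```bash
python3 - <<'E'
from h import *
p,r=tcp(.114,1.0,.04);rel(p,r)
p,r=tcp(.114,1.0,0);rel(p,r)
E
```

```text
at [0.4194 0.1248 0.1422] q [ 0.303 -0.27  -0.88   0.36  -0.018  0.027] F [-0.5  0.4 -0.4] w 0.0853 t 6.07
shift cm (tool) [ 0.04 -0.01  3.07] turn [-0.001  0.03  -0.001]
at [0.4194 0.1248 0.1422] q [ 0.303 -0.27  -0.88   0.36  -0.018  0.027] F [-0.5  0.4 -0.4] w 0.0853 t 6.07
shift cm (tool) [ 0.15 -0.01  7.06] turn [-0.001  0.03  -0.001]
```

play_rows([
  [1,[0,0,1.7],[0,0.03,0]],
  [1,[0,0,1.8],[0,0,0]],
  [1,[0.1,0,1.8],[0,0,0]],
  [1,[0,0,1.7],[0,0,0]],
  [1,[0,0,0],[0,0,0]],
  [1,[0,0,0],[0,0,0]],
])

```text
clock: 6.57
eef_pos: [0.4493, 0.1332, 0.0766]
tool_rot: [-0.13, 0.953, 0.037, 0.273]
ft_force: [-0.8, -0.6, 1.0]
grip_width: 0.0856
```

```bash
python3 - <<'E'
from h import *
p,r=tcp(.114,1.0,0);rel(p,r)
im,d=grab('side','s2');im2,d2=grab('top','t2')
a=cv2.resize(im[120:260,200:360],(480,420),interpolation=cv2.INTER_CUBIC);b=cv2.resize(im2[170:310,190:290],(300,420),interpolation=cv2.INTER_CUBIC);cv2.imwrite('pics/st2.png',np.hstack([a,b])[:,:,::-1])
E
```

```text
at [0.4493 0.1332 0.0766] q [ 0.299 -0.045 -0.902  0.156 -0.015  0.023] F [-0.8 -0.6  1. ] w 0.0856 t 6.57
shift cm (tool) [-0.98 -0.02 -0.15] turn [-0.001 -0.013 -0.001]
```

View pics/st2.png

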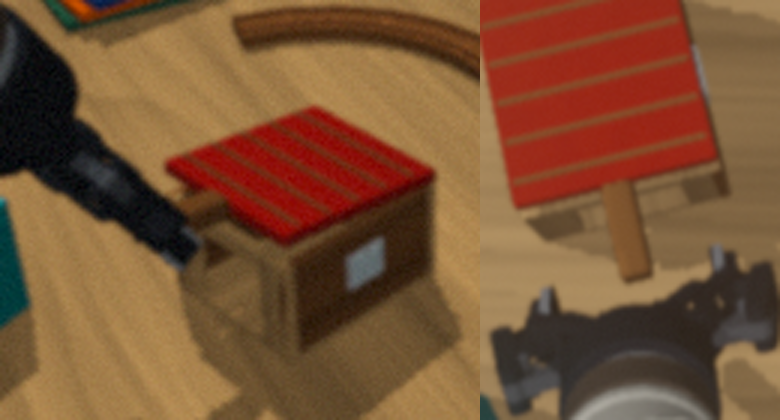

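The side view (left) shows the fingers at the bar, a little low, with the tip at (195,250). The top view (right) shows the bar end at (637,275) centred between the open fingers at (547,300) and (717,260). I'll correct 1 cm forward and up, then close.

play_rows([
  [1,[-0.5,0,0],[0,0,0]],
  [1,[-0.5,0,-0.1],[0,0,0]],
  [1,[0,0,0],[0,0,0]],
  [1,[0,0,0],[0,0,0]],
])

```text
clock: 7.0
eef_pos: [0.4596, 0.1363, 0.0849]
tool_rot: [-0.13, 0.952, 0.038, 0.275]
ft_force: [-0.2, 0.0, 0.6]
grip_width: 0.0857
```

```bash
python3 - <<'E'
from h import *
p,r=tcp(.114,1.0,0);rel(p,r)
E
```

```text
at [0.4596 0.1363 0.0849] q [ 0.298 -0.042 -0.872  0.18  -0.014  0.023] F [-0.2  0.   0.6] w 0.0857 t 7.0
shift cm (tool) [ 0.36 -0.04 -0.01] turn [-0.    -0.009 -0.001]
```

play_rows([
  [1,[0.3,0,0],[0,0,0]],
  [1,[0,0,0],[0,0,0]],
  [1,[0,0,0],[0,0,0]],
  [-1,[0,0,0],[0,0,0]],
  [-1,[0,0,0],[0,0,0]],
  [-1,[0,0,0],[0,0,0]],
  [-1,[0,0,0],[0,0,0]],
  [-1,[0,0,0],[0,0,0]],
  [-1,[0,0,0],[0,0,0]],
  [-1,[0,0,0],[0,0,0]],
  [-1,[0,0,0],[0,0,0]],
  [-1,[0,0,0],[0,0,0]],
])

```text
clock: 8.0
eef_pos: [0.4559, 0.1347, 0.0817]
tool_rot: [-0.13, 0.952, 0.037, 0.273]
ft_force: [-0.4, -2.4, 0.9]
grip_width: 0.0154
```

```bash
python3 - <<'E'
from h import *
p,r=tcp(.114,1.0,0);rel(p,r)
# per-step shift/turn plan, 5 x: tool rotates with the roof
o=bot.get_obs();Rc=R.from_quat(o['tool_rot']);
g=o['eef_pos']-Rc.apply([0,0,.019]); v=g-H; print('grip rel hinge: along',v@h,'up',v[2],'angle',np.arctan2(v[2],-(v@h))-.0298, 'r',np.hypot(v@h,v[2]))
# constant twist about hinge axis in tool axes
c=Rc.inv().apply(H-o['eef_pos']);print('hinge in tool cm',c*100)
for da in(.06,.08):
    w=np.array([0,da,0]);print(da,((c-R.from_rotvec(w).apply(c))*100).round(3))
E
```

```text
at [0.4559 0.1347 0.0817] q [ 0.298 -0.042 -0.881  0.174 -0.015  0.023] F [-0.4 -2.4  0.9] w 0.0154 t 8.0
shift cm (tool) [-0.14  0.01 -0.07] turn [-0.002 -0.012 -0.001]
grip rel hinge: along -0.16696810102442408 up 0.02285665597927454 angle 0.1062467403641732 r 0.16852529033429134
hinge in tool cm [-12.9493403    0.03568398   8.88522664]
0.06 [-0.556  0.    -0.761]
0.08 [-0.751  0.    -1.006]
```

Grip reads 15 mm, so it is on the bar. I'll lift along the hinge arc, with a constant twist in tool axes.

play_rows([
  [-1,[-0.37,0,-0.5],[0,0.04,0]],
  [-1,[-0.37,0,-0.5],[0,0.04,0]],
  [-1,[-0.37,0,-0.5],[0,0.04,0]],
  [-1,[-0.37,0,-0.5],[0,0.04,0]],
  [-1,[0,0,0],[0,0,0]],
  [-1,[0,0,0],[0,0,0]],
])

```text
clock: 8.5
eef_pos: [0.4586, 0.1355, 0.1061]
tool_rot: [-0.132, 0.971, 0.026, 0.195]
ft_force: [-3.1, -3.3, 3.4]
grip_width: 0.015
```

```bash
cat >> h.py <<'E'
def roof(n,im,d,z0=.06):
    P=pts(n,d);r,g,b=[im[...,k].astype(int) for k in range(3)]
    q=P[(r>80)&(g<.45*r)&(b<.45*r)&(d>0)]
    s=q-H; a=s@h; y=s@np.array([-h[1],h[0],0]); q=q[(q[:,2]>z0)&(q[:,2]<.26)&(a>-.16)&(a<.04)&(abs(y)<.08)]
    for _ in range(3):
        w=np.linalg.svd(q-q.mean(0),full_matrices=False)[2][2];w*=np.sign(w[2]);q=q[abs((q-q.mean(0))@w)<.006]
    print(n,len(q),'roof angle',np.arctan2(np.hypot(w[0],w[1]),w[2]).round(3),'n',w.round(3))
def stat():
    o=bot.get_obs();Rc=R.from_quat(o['tool_rot']);g=o['eef_pos']-Rc.apply([0,0,.019]);v=g-H
    print('F',np.round(o['ft_force'],1),'w',round(o['grip_width'],4),'t',round(o['clock'],2),'q',np.round(o['joint_pos'],2))
    print('angle',np.arctan2(v[2],-(v@h))-.0298,'r',np.hypot(v@h,v[2]),'z_tool',Rc.as_matrix()[:,2].round(3),'eef',o['eef_pos'].round(4))
E
python3 - <<'E'
from h import *
stat()
im,d=grab('side','s3');roof('side',im,d);im,d=grab('top','t3');roof('top',im,d)
E
```

```text
F [-3.1 -3.3  3.4] w 0.015 t 8.5 q [ 0.29 -0.01 -0.66  0.53 -0.01  0.02]
angle 0.26281720392325686 r 0.1686377143494924 z_tool [ 0.372  0.102 -0.922] eef [0.4586 0.1355 0.1061]
side 1666 roof angle 0.262 n [0.251 0.065 0.966]
top 3857 roof angle 0.265 n [0.252 0.071 0.965]
```

Both cameras and the arm agree on 0.263 rad. I need about 0.61 more.

play_rows([
  [-1,[-0.37,0,-0.5],[0,0.04,0]],
  [-1,[-0.37,0,-0.5],[0,0.04,0]],
  [-1,[-0.37,0,-0.5],[0,0.04,0]],
  [-1,[-0.37,0,-0.5],[0,0.04,0]],
  [-1,[-0.37,0,-0.5],[0,0.04,0]],
  [-1,[-0.37,0,-0.5],[0,0.04,0]],
  [-1,[-0.37,0,-0.5],[0,0.04,0]],
  [-1,[-0.37,0,-0.5],[0,0.04,0]],
  [-1,[-0.37,0,-0.5],[0,0.04,0]],
  [-1,[-0.37,0,-0.5],[0,0.04,0]],
  [-1,[0,0,0],[0,0,0]],
  [-1,[0,0,0],[0,0,0]],
])

```text
clock: 9.6
eef_pos: [0.481, 0.1418, 0.1632]
tool_rot: [-0.135, 0.991, -0.001, -0.004]
ft_force: [-9.1, -4.2, 10.5]
grip_width: 0.0149
```

```bash
python3 - <<'E'
from h import *
stat()
im,d=grab('side','s4');roof('side',im,d);im,d=grab('top','t4');roof('top',im,d)
E
```

```text
F [-9.1 -4.2 10.5] w 0.0149 t 9.6 q [ 0.29  0.27 -0.06  1.24 -0.    0.02]
angle 0.6572407275419774 r 0.1690672843960064 z_tool [-0.007 -0.003 -1.   ] eef [0.481  0.1418 0.1632]
side 304 roof angle 0.613 n [0.561 0.129 0.818]
top 616 roof angle 0.662 n [0.594 0.16  0.789]
```

play_rows([
  [-1,[-0.37,0,-0.5],[0,0.04,0]],
  [-1,[-0.37,0,-0.5],[0,0.04,0]],
  [-1,[-0.37,0,-0.5],[0,0.04,0]],
  [-1,[-0.37,0,-0.5],[0,0.04,0]],
  [-1,[-0.37,0,-0.5],[0,0.04,0]],
  [-1,[-0.15,0,-0.2],[0,0.015,0]],
  [-1,[0,0,0],[0,0,0]],
  [-1,[0,0,0],[0,0,0]],
  [-1,[0,0,0],[0,0,0]],
])

```text
clock: 10.45
eef_pos: [0.502, 0.1478, 0.1897]
tool_rot: [-0.134, 0.985, -0.015, -0.11]
ft_force: [-8.8, -5.5, 12.5]
grip_width: 0.0147
```

```bash
python3 - <<'E'
from h import *
stat()
im,d=grab('side','s5');roof('side',im,d);im2,d=grab('top','t5');roof('top',im2,d)
a=cv2.resize(im[60:260,180:420],(480,400));b=cv2.resize(im2[120:280,170:290],(300,400));cv2.imwrite('pics/st5.png',np.hstack([a,b])[:,:,::-1])
E
```

```text
F [-8.8 -5.5 12.5] w 0.0147 t 10.45 q [0.28 0.49 0.3  1.6  0.   0.01]
angle 0.8745825005586678 r 0.16949081272218502 z_tool [-0.212 -0.059 -0.976] eef [0.502  0.1478 0.1897]
side 142 roof angle 0.845 n [0.711 0.231 0.664]
top 110 roof angle 0.758 n [0.626 0.283 0.726]
```

View pics/st5.png

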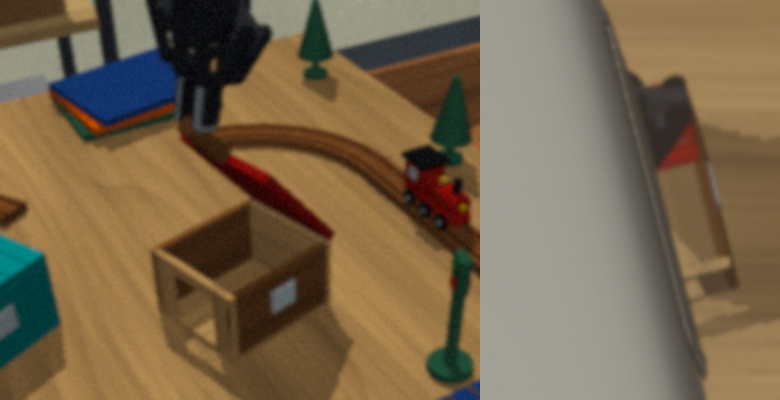

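The side view shows the red panel raised steeply with the bar held at (200,140), the shed open, and the signal standing at (455,360). The arm geometry gives 0.875 rad; few panel pixels are visible to check it. I'll open and back off along the fingers.

play_rows([
  [0.2,[0,0,0],[0,0,0]],
  [0.2,[0,0,0],[0,0,0]],
  [0.2,[0,0,0],[0,0,0]],
  [0.2,[0,0,0],[0,0,0]],
  [0.2,[0,0,0],[0,0,0]],
  [0.2,[0,0,0],[0,0,0]],
  [0.2,[0,0,-1],[0,0,0]],
  [0.2,[0,0,-1.5],[0,0,0]],
  [0.2,[0,0,-2],[0,0,0]],
  [0.2,[0,0,-2],[0,0,0]],
  [0.2,[0,0,-2],[0,0,0]],
  [0.2,[0,0,0],[0,0,0]],
])

```text
clock: 11.55
eef_pos: [0.5245, 0.1544, 0.2745]
tool_rot: [-0.134, 0.985, -0.014, -0.103]
ft_force: [-0.4, -0.9, 0.4]
grip_width: 0.0512
```

```bash
python3 - <<'E'
from h import *
stat()
im,d=grab('side','s6');roof('side',im,d)
E
```

```text
F [-0.4 -0.9  0.4] w 0.0512 t 11.55 q [0.28 0.52 0.57 1.83 0.   0.01]
angle 1.183003352633022 r 0.23290014885296467 z_tool [-0.2   -0.055 -0.978] eef [0.5245 0.1544 0.2745]
side 140 roof angle 0.855 n [0.717 0.235 0.656]
```

play_rows([
  [0.2,[0,0,-3],[0,0,0]],
  [0.2,[0,0,-1],[0,0,0]],
  [0.2,[3,0,0],[0,0,0]],
  [0.2,[3,0,0],[0,0,0]],
  [0.2,[3,0,0],[0,0,0]],
  [0.2,[3,0,0],[0,0,0]],
  [0.2,[3,0,0],[0,0,0]],
  [0.2,[3,0,0],[0,0,0]],
  [0.2,[3,0,0],[0,0,0]],
  [0.2,[2,0,0],[0,0,0]],
  [0.2,[0,0,0],[0,0,0]],
  [0.2,[0,0,0],[0,0,0]],
])

```text
clock: 12.6
eef_pos: [0.3136, 0.0957, 0.3592]
tool_rot: [-0.134, 0.985, -0.014, -0.106]
ft_force: [1.1, -0.4, -0.9]
grip_width: 0.0513
```

```bash
python3 - <<'E'
from h import *
stat()
im,d=grab('side','s7');roof('side',im,d);im2,d2=grab('top','t7');roof('top',im2,d2)
# bar angle from top-view depth: points above z .19 near hinge plane
P=pts('top',d2);s=P-H;a=s@h;y=s@np.array([-h[1],h[0],0]);m=(abs(y)<.07)&(a>-.16)&(a<.02)&(P[...,2]>.1)&(P[...,2]<.24)&(d2>0)
f=np.polyfit(a[m],P[...,2][m],1);print('slope angle',np.arctan(-f[0]),m.sum(),'top z',P[...,2][m].max())
for n,i,b in(('side0',im,cv2.imread('pics/side0.png')),('top0',im2,cv2.imread('pics/top0.png'))): 
    D=cv2.absdiff(i[:,:,::-1].copy(),b).max(2)
    for nm,(r0,r1,c0,c1) in {'side0':{'sig':(180,255,385,425),'blue':(240,355,378,500)},'top0':{'sig':(112,160,318,350),'blue':(122,232,380,474)}}[n].items(): print(n,nm,'maxdiff',D[r0:r1,c0:c1].max(),'n>40',(D[r0:r1,c0:c1]>40).sum())
cv2.imwrite('pics/f7.png',np.hstack([cv2.resize(im,(400,300)),cv2.resize(im2,(400,300))])[:,:,::-1])
E
```

```text
F [ 1.1 -0.4 -0.9] w 0.0513 t 12.6 q [0.29 0.06 0.17 1.89 0.   0.02]
angle 0.759549784698663 r 0.42652164913486257 z_tool [-0.206 -0.057 -0.977] eef [0.3136 0.0957 0.3592]
side 130 roof angle 0.856 n [0.719 0.23  0.656]
top 973 roof angle 0.853 n [0.726 0.198 0.658]
slope angle 0.8533919122704668 1624 top z 0.22764723041756252
side0 sig maxdiff 23 n>40 0
side0 blue maxdiff 22 n>40 0
top0 sig maxdiff 4 n>40 0
top0 blue maxdiff 5 n>40 0
```

View pics/f7.png

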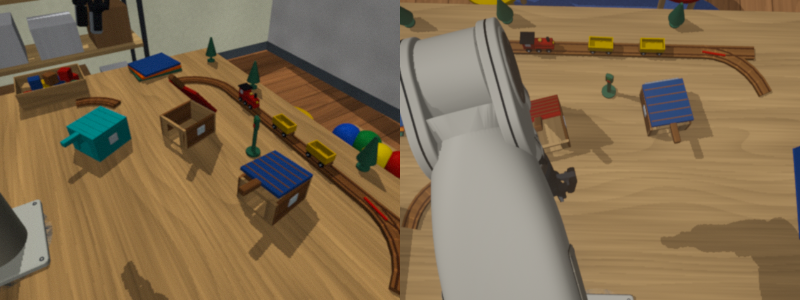

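The final view shows the red roof standing open, the arm clear of everything, and the blue shed and signal unchanged. The cameras give about 0.855 rad (49°), so I'm handing it in.

```bash
python3 -c "
from workcell import bot
print(bot.job_done())"
```

```text
the job is handed in; nothing more can be done
None
```

I gripped the red roof's handle, raised it along its hinge arc, let go and backed the arm away. The job was handed in at about 12.7 s of the 35 s allowed.

- **Roof angle:** after release, both cameras put the roof at 0.853 to 0.856 rad, about 49°. The arm's own geometry gave 0.875 rad just before letting go. The roof sits about 0.02 rad apart on the two measures, which could be slight sag on release or measurement error.
- **Blue roof and signal:** before and after pictures from both cameras show no visible change in either.
- **Force:** the highest wrist force I read was about 16 N, taken between moves. It was about 1.5 N once the arm was clear.
- **Other readings:** the gripper read 15 mm on the 18 mm bar, but the grip held throughout. Joint 3 reached the edge of its range on the first approach, so I used a steeper tool angle.

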